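# Refit the push-on knob of the story player and hold it pressed

### The job

The orange volume knob has come off the teal story player: pick it up from among the goods, turn it so that the flat in its socket matches the flat of the D-shaped stem on top of the player, and push it fully home on the stem. Then switch the player on as one does, by pressing the knob all the way down against its spring, and keep it pressed: finish with the gripper on the knob, still holding it down. Leave the other goods as they stand.

Things in the scene. Friction and masses are not known exactly. Their poses are not given: they have to be found in the camera images.
- knob: loose orange push-on knob, standing socket down: 30 mm high, upper 14.5 mm (the grip) 42 mm across, below that 40 mm; 45 g. Origin: centre of its underside, z up. D-shaped blind socket in the underside: 15.5 mm deep, 13 mm across, its flat 2.4 mm from the axis on the +x side, mouth bevelled 1.3 mm. A white pointer line on its top and side marks +x, over the flat
- knob_flat (a point): point of the knob 10 mm from the centre of its underside in its +x direction (the side of the flat and the white pointer)
- stem_seat (a point): dark grey D-shaped stem, vertical. Origin on its axis, on top of the cream collar (22 mm across) where the knob's underside comes to rest: 80 mm above the table, 10 mm above the player's top when unpressed; z up. The stem rises 14 mm above it, 12 mm in diameter, its flat 2 mm from the axis on the +x side, tip bevelled 1.2 mm. A red tick on the collar marks +x. It turns stiffly (0.1 N m)
- stem_flat (a point): point 10 mm from stem_seat in the stem's +x direction (the side of the flat and the red tick; it differs from start to start). It falls together with knob_flat when the knob is home
- press (a joint): how far the stem is pushed down into the player, in m: 0 standing out, 0.006 fully pressed. Sprung: it starts to give at 3 N, needs 9 N at the stop, and comes back up when let go
- player: the story player (a children's tabletop radio), fixed: a teal box 110 (x) x 200 (y) mm with a beech top 70 mm above the table. Origin: centre of its underside. It may stand on the left or on the right; the stem is 50 mm from its middle towards its -y side, x = 0
- tray: clear acrylic display tray, fixed, 150 (x) x 190 (y) mm with walls 45 mm high, holding the three game cartons; it stands on the side where the player does not. Origin: centre of its underside
- yoyo: bystander: red wooden yo-yo lying flat, 54 mm across and 34 mm high, with a yellow and blue disc on top; origin under its centre
- owl: bystander: plain wooden owl figure, 43 mm across and 64 mm high (70 mm with its ears), standing; origin under its centre
- egg: bystander: egg shaker with a pink band, 45 mm across and 55 mm high, standing on its flat end; origin under its centre
- pencils_a: bystander: long blue pencil carton lying flat, 50 (x) x 180 (y) x 28 (z) mm; origin at the centre of its underside
- pencils_b: bystander: long green pencil carton lying flat, 50 (x) x 180 (y) x 28 (z) mm; origin at the centre of its underside
- game_0: bystander: small pink and violet game carton, 90 (x) x 46 (y) x 66 (z) mm, standing in the clear tray with its top 70 mm above the table; origin at the centre of its underside
- game_1: bystander: small violet and yellow game carton, 90 (x) x 46 (y) x 66 (z) mm, standing in the clear tray with its top 70 mm above the table; origin at the centre of its underside
- game_2: bystander: small blue and orange game carton, 90 (x) x 46 (y) x 66 (z) mm, standing in the clear tray with its top 70 mm above the table; origin at the centre of its underside
Not all that is in view belongs to the job. What is shaped like the knob but purple is not meant.

How it is judged:
At the end, for the whole second after the job is handed in: Through the last second the knob is home on the stem (axes within 2 mm, underside within 2 mm of the collar, upright within 0.1 rad, knob_flat within 5 mm of stem_flat), the stem is pressed in by more than 4.5 of its 6 mm, and the fingers are on the knob with more than 2 N (horizontal distance between knob and stem_seat below 0.002 m and z of knob in the frame of stem_seat between -0.003 and 0.002 m and angle between knob's own z axis and vertical below 0.1 rad and distance between knob_flat and stem_flat below 0.005 m and value of joint press above 0.0045 m and contact force between knob and the fingers above 2 N); the arm keeps its last pose, push and grip.
It fails at once if yo-yo, owl or egg shifted by more than 25 mm or tipped over (distance of any of yoyo, owl, egg from where it was at the start of the episode above 0.025 m or angle between any of yoyo, owl, egg's own z axis and vertical above 0.5 rad).
It fails at once if a pencil carton shifted by more than 25 mm or tipped over (distance of any of pencils_a, pencils_b from where it was at the start of the episode above 0.025 m or angle between any of pencils_a, pencils_b's own z axis and vertical above 0.5 rad).
It fails at once if a game carton in the tray shifted by more than 25 mm or tipped over (distance of any of game_0, game_1, game_2 from where it was at the start of the episode above 0.025 m or angle between any of game_0, game_1, game_2's own z axis and vertical above 0.5 rad).
It also fails if it takes over 42 s, if anything falls off the work surface, if the arm or the gripper's body presses on something with over 40 N, if the wrist force passes 120 N, or if a joint passes its speed limit or range.

### The arm

A 6-joint arm with a two-finger parallel gripper is mounted at the origin on the work surface. World frame = base frame: x ahead of the robot, y to its left, z up, the work surface at z = 0. Lengths are in m, angles in rad, forces in N, time in s.
With the tool pointing down it reaches from about 0.35 to 0.85 m from the base axis. Payload 8.1 kg.
Tool frame: the origin (TCP) lies at the very end of the fingers, on their centre line; the grasp point (between the pads) lies 19 mm behind it; z points along the fingers, y is the line along which they close (so a half turn about z gives the same grasp; the last joint's range is limited). The gripper opens to 93 mm and grips with 3 to 60 N. Pads are 15 mm wide; open, the fingers measure 128 mm over their backs; the gripper's body (75 mm by 188 mm) begins 65 mm behind the grasp point.
Start: joints at [1.056, 0.13, 1.488, -0, 1.523, -0.085], TCP at [0.25, 0.545, 0.219] pointing down, gripper open.
Joint ranges: [-2.96, 2.96], [-0.89, 2.26], [0.02, 2.5], [-1.34, 4.48], [0, 2.73], [-2.66, 2.66]. Speed limits (rad/s): [2.39, 2.39, 2.79, 3.14, 3.14, 3.14].

### API

Orientations are given as a rotation vector (axis times angle).
In Python, from plant import monitor, eyes, ticket gives the robot as it stands.
- The arm moves only by the tool arm_command, never from a script. Its argument "deltas" is a list that holds one entry, the list of rows, each a list of 6 numbers: the shift along the world's x, y, z in cm, then the turn, a rotation vector about the world's x, y, z in degrees. In form: [[[tx, ty, tz, rx, ry, rz], ...]]. A call has 1 to 12 rows; each row shifts and turns the commanded pose from where the row before left it; what a row does not reach is not made up. A row lasts 1/12 s, in which the tool goes at most 41.7 mm and 7.16 degrees, less where a joint would pass 70% of its speed; a pose out of reach is approached as far as the arm can. A call is refused whole if a number of a shift passes 4.17 or a number of a turn 7.16, either way. A call with a gripper value outside its range is refused whole. "gripper" is the opening, from -1 (shut) to 1 (fully open), set as the call begins (left out, the last holds). The fingers move at their own pace and stop on an object; "squeeze" is the grip in N (left out, the last holds). Time passes only in rows, so rows that do not move let the fingers close. It gives the time, the measured TCP pose, the force, the opening and the grip force at its end, in the units of the state.
- monitor.read_state(): the state, without advancing time (a new reading comes with each control period).
- eyes.read_camera(name): name is "side" or "top" or "wrist"; returns the picture (420x560x3 uint8, blue, green, red); there is no depth.
- eyes.camera_model(name): a dict with "fx", "fy", "cx", "cy" (pixels), "rvec" (rotation vector, rad) and "tvec" (3), from world to camera coordinates, as OpenCV has them. Camera axes: x right, y down, z forward; pixel columns grow to the right and rows downward; lengths in m; the calibration is good to about 2 mm. A picture is of the moment at which its call begins: read the wrist's pose just before it. camera_model takes no time and is no camera call; for the wrist camera it gives the pose at the moment of the call.
- ticket.close_job(): hands the job in; it is judged then, once.
The state is a dict: "t": time; "q": joint angles; "dq": joint speeds; "joint_torque": joint torques, N m; "tool_pos": TCP position; "orientation": TCP orientation; "force": force on the tool from outside, world axes, zero at the start; "wrist_torque": the same for the moment, N m; "opening": finger opening in m; "gripper_force": force on a finger pad.
Only numpy, scipy, OpenCV 4.12 (cv2) and the standard library are available. Lean on these libraries where they do the work, as an engineer would, in place of code of your own. Each camera call takes 0.05 s, during which the arm holds its last target. There are 200 camera calls.

## Working session

There is one attempt and no reset: what is moved stays moved. The work goes in short steps, Python scripts to look and compute and a tool call to move; the robot and the scene stay as the last step left them, time stands still between calls to the robot, and variables do not carry over. Pictures are saved under pics/ and viewed, at most 10 in all, crops included, and the job is handed in when it is done.

Besides the shell and the picture viewer there is one more tool, called after "Call:" as name(argument=value, ...), one argument or row to a line, values as JSON. arm_command: Moves the arm, as the interface text tells. Its arguments: {"type":"object","properties":{"deltas":{"type":"array"},"gripper":{"type":"number"},"squeeze":{"type":"number"}},"required":["deltas"]}

```bash
mkdir -p pics
cat > h.py <<'E'
import numpy as np, cv2
from plant import monitor, eyes, ticket
def cam(n):
    m=eyes.camera_model(n); R=cv2.Rodrigues(np.array(m["rvec"],float))[0]; t=np.array(m["tvec"],float).ravel()
    K=np.array([[m["fx"],0,m["cx"]],[0,m["fy"],m["cy"]],[0,0,1]]); return K,R,t
def ray(c,p):
    K,R,t=c; d=R.T@np.linalg.inv(K)@np.array([p[0],p[1],1.]); return -R.T@t,d/np.linalg.norm(d)
def onz(c,p,z):
    o,d=ray(c,p); return o+d*(z-o[2])/d[2]
def cross(c1,p1,c2,p2):
    o1,d1=ray(c1,p1);o2,d2=ray(c2,p2)
    s=np.linalg.lstsq(np.stack([d1,-d2],1),o2-o1,rcond=None)[0]
    a,b=o1+s[0]*d1,o2+s[1]*d2; return (a+b)/2,np.linalg.norm(a-b)
def proj(c,X):
    K,R,t=c; v=K@(R@np.array(X,float)+t); return v[:2]/v[2]
E
python3 - <<'E'
from h import *
s=monitor.read_state();print(s)
ims=[]
for n in("top","side","wrist"):
    im=eyes.read_camera(n);cv2.imwrite(f"pics/{n}0.png",im);c=cam(n);print(n,c[0].diagonal(),-c[1].T@c[2],c[1][2])
E
```

```text
{'t': 0.0, 'q': array([ 1.05557161e+00,  1.31168649e-01,  1.48927422e+00,  8.91748778e-06,
        1.52299735e+00, -8.53969755e-02]), 'dq': array([ 9.25991622e-04,  9.07034496e-04,  5.74557877e-05, -1.62631394e-03,
        1.52446804e-03, -6.32551195e-05]), 'joint_torque': array([ 1.66238187e-03, -5.59831095e+01, -4.91764033e+01,  7.69197685e-02,
        3.47230921e-02, -2.93553649e-04]), 'tool_pos': array([0.24972178, 0.54493646, 0.21758576]), 'orientation': array([-6.69868398e-01, -3.06877596e+00,  2.76764196e-03]), 'force': array([-0.03384329, -0.36709919,  0.3098141 ]), 'wrist_torque': array([-0.04960879, -0.0102882 , -0.01678451]), 'gripper_force': 0.0, 'opening': 0.09257920626561743}
top [518.48009192 518.48009192   1.        ] [ 0.3309756  -0.01282074  1.14916692] [ 0.15718627 -0.01733383 -0.98741684]
side [439.28515293 439.28515293   1.        ] [-0.09151419 -0.80752559  0.71660956] [ 0.50733942  0.6677745  -0.544687  ]
wrist [351.80478294 351.80478294   1.        ] [0.17877826 0.57646057 0.38401141] [ 0.25311096 -0.1179716  -0.96021745]
```

View pics/top0.png

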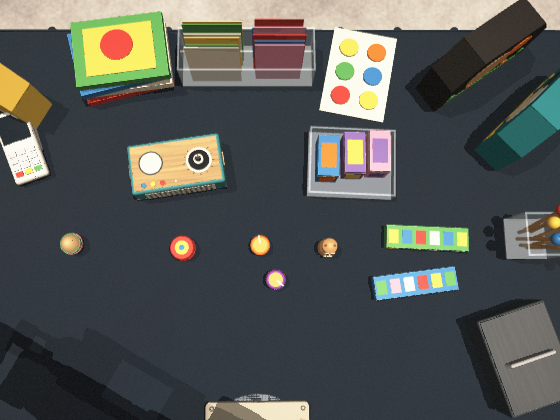

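View pics/side0.png

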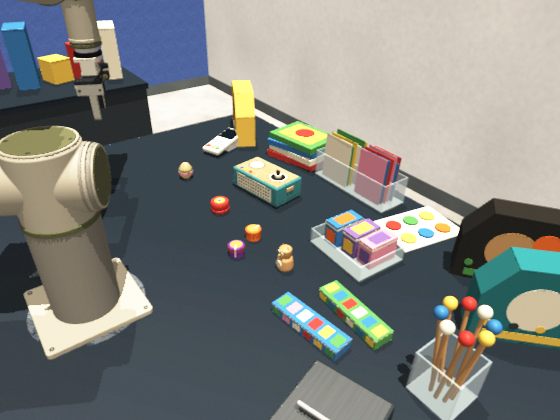

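The top view shows the orange knob at about (260,245), the purple one at (276,280), the stem at about (198,160), the yo-yo at (182,248) and the owl at (328,247). The side view shows the knob at about (254,232) and the stem at about (278,175).

Run:
```python
from h import *
a=cv2.imread("pics/top0.png");b=cv2.imread("pics/side0.png")
def crop(im,u,v,r=18):return cv2.resize(im[v-r:v+r,u-r:u+r],(290,290),interpolation=cv2.INTER_CUBIC)
cv2.imwrite("pics/crops.png",np.vstack([np.hstack([crop(a,260,245),crop(a,198,160)]),np.hstack([crop(b,254,232),crop(b,278,175)])]))
T,S=cam("top"),cam("side")
for z in(0.03,):print("knob",onz(T,(260,245),z),onz(S,(254,228),z))
for z in(0.08,0.094):print("stem",onz(T,(198,159.5),z),onz(S,(278,175),z))
print("purple",onz(T,(276,280),.03),"owl",onz(T,(328,247),.05),"yoyo",onz(T,(182,248),.03))
print([onz(T,p,.07) for p in((128,147),(220,134),(226,187),(134,198))])
```

```text
knob [ 0.43773084 -0.00920711  0.03      ] [ 0.4412418  -0.00620348  0.03      ]
stem [0.61526337 0.12115214 0.08      ] [0.61582542 0.12128926 0.08      ]
stem [0.61154082 0.11939786 0.094     ] [0.60026996 0.10086322 0.094     ]
purple [ 0.36237365 -0.0431561   0.03      ] owl [ 0.43071525 -0.15394444  0.05      ] yoyo [0.43222215 0.15897875 0.03      ]
[array([0.64592464, 0.27235642, 0.07      ]), array([0.67438107, 0.07589552, 0.07      ]), array([0.55769067, 0.06226099, 0.07      ]), array([0.53478706, 0.25580207, 0.07      ])]
```

View pics/crops.png

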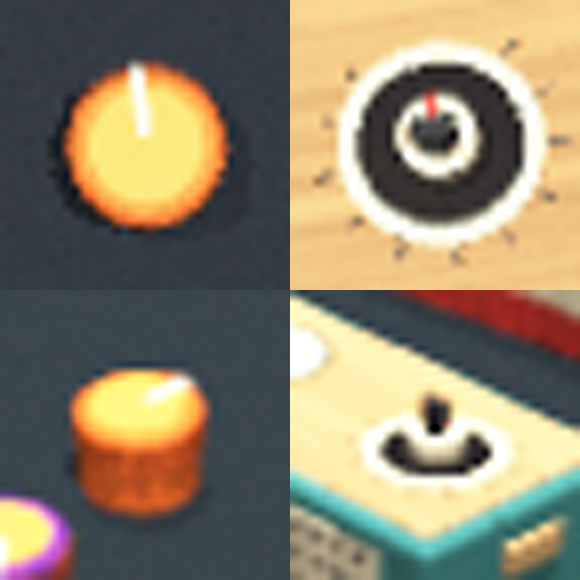

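Both the knob pointer and the stem tick point roughly along +x, with the knob at about (0.44,-0.009) and the stem at about (0.615,0.121). Next I look from over the stem with the wrist camera.

Call:
arm_command(
  deltas=[
    [[2.6,-3.05,0,0,0,0],[2.6,-3.05,0,0,0,0],[2.6,-3.05,0,0,0,0],[2.6,-3.05,0,0,0,0],[2.6,-3.05,0,0,0,0],[2.6,-3.05,0,0,0,0],[2.6,-3.05,0,0,0,0],[2.6,-3.05,0,0,0,0],[2.6,-3.05,0,0,0,0],[2.6,-3.05,0,0,0,0],[2.6,-3.05,0,0,0,0],[2.6,-3.05,0,0,0,0]],
  ],
)

```text
t: 1.15
tool_pos: [0.5628, 0.1776, 0.2184]
orientation: [-0.67, -3.069, 0.0]
force: [0.1, 0.7, -0.1]
opening: 0.0933
gripper_force: 0.0
```

Call:
arm_command(
  deltas=[
    [[2.6,-3.05,0,0,0,0],[2.6,-3.05,0,0,0,0],[0,0,0,0,0,0],[0,0,0,0,0,0],[0,0,0,0,0,0]],
  ],
)

```text
t: 1.57
tool_pos: [0.6136, 0.1184, 0.218]
orientation: [-0.671, -3.068, -0.0]
force: [0.1, 0.8, 0.8]
opening: 0.0931
gripper_force: 0.0
```

Run:
```python
from h import *
s=monitor.read_state();print(s['t'],s['tool_pos'],s['orientation'],s['q'])
c=cam("wrist");im=eyes.read_camera("wrist");cv2.imwrite("pics/w1.png",im);np.save("w1.npy",np.array(c,object),allow_pickle=True)
print(proj(c,(.614,.121,.08)))
```

```text
1.5667 [0.61364466 0.11838607 0.21801223] [-6.70888257e-01 -3.06774240e+00 -1.13767699e-05] [ 1.08300288e-01  1.98955048e-01  1.41323887e+00  4.35962334e-04
  1.53067476e+00 -1.03191064e+00]Traceback (most recent call last):
  File "<stdin>", line 3, in <module>
ValueError: could not broadcast input array from shape (3,3) into shape (3,)
```

View pics/w1.png

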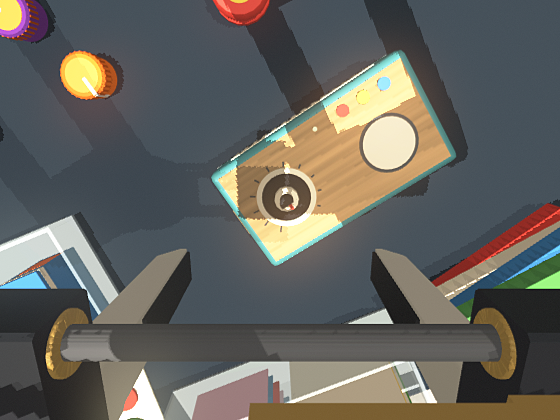

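The wrist view shows the stem at about (287,200), inside the ring on the player's top, and the orange knob at (88,75). I'll enlarge the stem.

Run:
```python
from h import *
c=cam("wrist");im=cv2.imread("pics/w1.png")
print(proj(c,(.614,.121,.08)),proj(c,(.614,.121,.094)),proj(c,(.624,.121,.08)))
import pickle;pickle.dump(c,open("w1.pkl","wb"))
cv2.imwrite("pics/w1c.png",cv2.resize(im[172:226,254:320],None,fx=10,fy=10,interpolation=cv2.INTER_CUBIC))
```

```text
[284.42880908 198.37380249] [284.59130273 202.40425657] [289.02672582 208.17551259]
```

View pics/w1c.png

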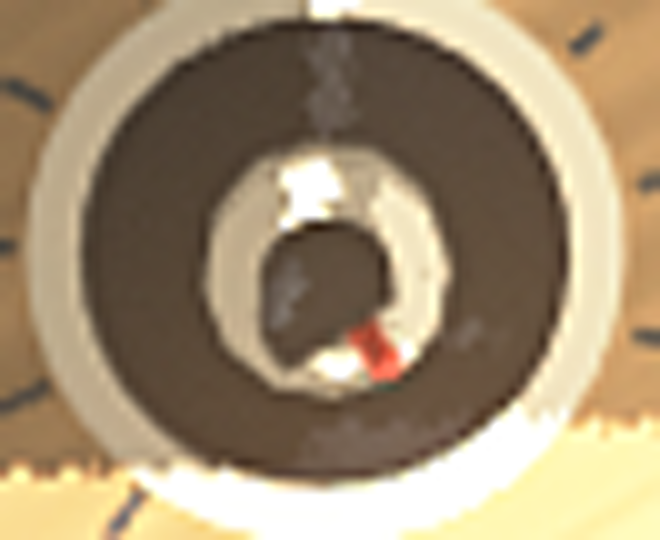

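Run:
```python
from h import *
import pickle;c=pickle.load(open("w1.pkl","rb"))
f=lambda u,v:(254+u/10-.45,172+v/10-.45)
C=onz(c,f(327,278),.08);r=onz(c,f(326,250),.07);t=onz(c,f(376,350),.08)
print("collar",C,"ring",r,"tick",t,np.degrees(np.arctan2(*(t-C)[1::-1])))
a,b=onz(c,f(290,365),.09),onz(c,f(388,303),.09);e=b-a
print("flat normal",np.degrees(np.arctan2(e[0],-e[1])))
b=cv2.imread("pics/top0.png");T,S=cam("top"),cam("side")
k=290/36; ft=lambda u,v:(198-18+(u-290)/k-.45,160-18+v/k-.45)
print("top: collar",onz(T,ft(438,137),.08),"tick",onz(T,ft(431,104),.08))
print("triang",cross(c,f(327,278),T,ft(438,137)), cross(c,f(325,250+40),S,(278-18+(435-290)/k-.45,175-18+(400-290)/k-.45)))
```

```text
collar [0.61549568 0.12210713 0.08      ] ring [0.61543361 0.1221976  0.07      ] tick [0.62340981 0.12335746 0.08      ] 8.977728447827444
flat normal -171.25116237875764
top: collar [0.61732049 0.12134612 0.08      ] tick [0.62627315 0.12331588 0.08      ]
triang (array([0.61703477, 0.12174347, 0.07751908]), np.float64(0.0018499927997295044)) (array([0.61343658, 0.12249593, 0.09621513]), np.float64(0.0020920824623708928))
```

Call:
arm_command(
  deltas=[
    [[-3.0,-2.3,0,0,0,0],[-3.0,-2.3,0,0,0,0],[-3.0,-2.3,0,0,0,0],[-3.0,-2.3,0,0,0,0],[-3.0,-2.3,-1,0,0,0],[-2.0,-1.3,-1,0,0,0],[0,0,0,0,0,0],[0,0,0,0,0,0],[0,0,0,0,0,0]],
  ],
)

```text
t: 2.37
tool_pos: [0.4446, -0.0086, 0.1995]
orientation: [0.668, 3.068, 0.001]
force: [-0.7, 0.2, 0.3]
opening: 0.093
gripper_force: 0.0
```

Run:
```python
from h import *
import pickle
s=monitor.read_state();print(s['t'],s['tool_pos'],s['orientation'])
c=cam("wrist");im=eyes.read_camera("wrist");cv2.imwrite("pics/w2.png",im);pickle.dump(c,open("w2.pkl","wb"))
p=proj(c,(.439,-.008,.03));print(p)
u,v=np.round(p).astype(int);u0,v0=max(u-40,0),max(v-30,0);print(u0,v0)
cv2.imwrite("pics/w2c.png",cv2.resize(im[v0:v0+60,u0:u0+80],None,fx=10,fy=10,interpolation=cv2.INTER_CUBIC))
```

```text
2.3667 [ 0.44463068 -0.00856743  0.19949634] [6.67773387e-01 3.06780534e+00 9.57317356e-04]
[280.01383194 184.96122563]
240 155
```

View pics/w2c.png

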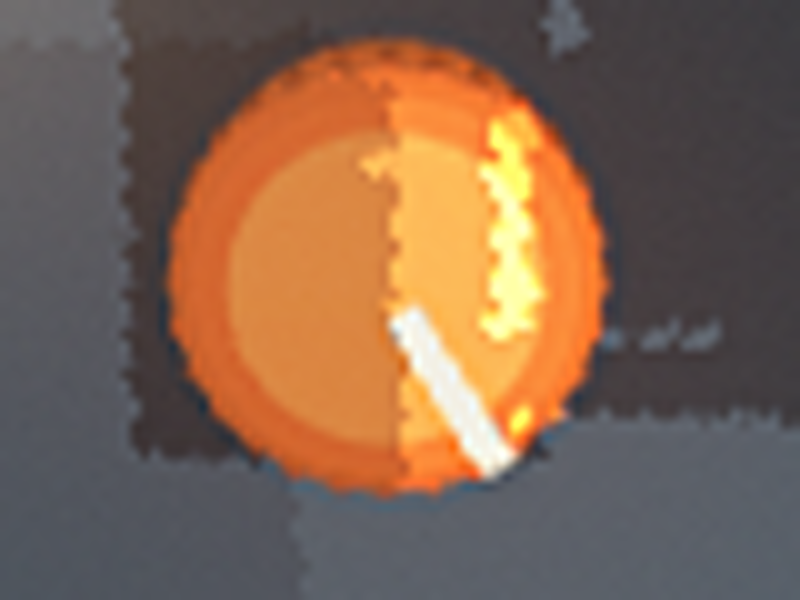

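Run:
```python
from h import *
import pickle;c=pickle.load(open("w2.pkl","rb"))
f=lambda u,v:(240+u/10-.45,155+v/10-.45)
P=[onz(c,f(*p),.03) for p in((385,286),(405,322),(485,448))]
print(P); 
for i in(0,1):print(np.degrees(np.arctan2(*(P[2]-P[i])[1::-1])))
k=290/36;T,S=cam("top"),cam("side")
t=(260-18+147/k-.45,245-18+145/k-.45); t=(260-18+143/k-.45,t[1])
s=(254-18+140/k-.45,232-18+(410-290)/k-.45)
print(onz(T,t,.03),onz(S,s,.03),cross(c,f(385,286),T,t),cross(c,f(385,286),S,s),cross(T,t,S,s))
R=cv2.Rodrigues(np.array(monitor.read_state()['orientation']))[0];print(R)
```

```text
[array([ 0.43657293, -0.00898818,  0.03      ]), array([ 0.44063257, -0.0087084 ,  0.03      ]), array([ 0.45544102, -0.00682037,  0.03      ])]
6.5541709374456225
7.265846212443691
[ 0.43871584 -0.00770054  0.03      ] [ 0.43774855 -0.0062481   0.03      ] (array([ 0.43818528, -0.00851681,  0.02623769]), np.float64(0.0024361683574890256)) (array([ 0.43612909, -0.00876894,  0.0321544 ]), np.float64(7.871687592437835e-05)) (array([ 0.43797538, -0.00731341,  0.03064134]), np.float64(0.001560523660581117))
[[-9.09670143e-01  4.15326265e-01  2.07971142e-03]
 [ 4.15327337e-01  9.09672026e-01  9.30135872e-05]
 [-1.85322432e-03  9.48372690e-04 -9.99997833e-01]]
```

Call:
arm_command(
  deltas=[
    [[-0.77,0,-2,0,0,0],[0,0,-3.5,0,0,0],[0,0,-3.5,0,0,0],[0,0,-3.5,0,0,0],[0,0,-3,0,0,0],[0,0,-1.5,0,0,0],[0,0,0,0,0,0],[0,0,0,0,0,0],[0,0,0,0,0,0]],
  ],
)

```text
t: 3.17
tool_pos: [0.4381, -0.0092, 0.0303]
orientation: [0.668, 3.067, 0.0]
force: [-0.2, 0.3, 0.3]
opening: 0.0928
gripper_force: 0.0
```

Call:
arm_command(
  deltas=[
    [[-0.07,0,-1.0,0,0,0],[0,0,-1.0,0,0,0],[0,0,-0.5,0,0,0],[0,0,0,0,0,0],[0,0,0,0,0,0]],
  ],
)

```text
t: 3.58
tool_pos: [0.4351, -0.0095, 0.0032]
orientation: [-0.67, -3.068, 0.0]
force: [-0.3, -0.2, -0.6]
opening: 0.0927
gripper_force: 0.0
```

Call:
arm_command(
  deltas=[
    [[0,0,0,0,0,0],[0,0,0,0,0,0],[0,0,0,0,0,0],[0,0,0,0,0,0],[0,0,0,0,0,0],[0,0,0,0,0,0],[0,0,0,0,0,0],[0,0,0,0,0,0],[0,0,0,0,0,0],[0,0,0,0,0,0]],
  ],
  gripper=-1,
  squeeze=30,
)

```text
t: 4.42
tool_pos: [0.4356, -0.0095, 0.0037]
orientation: [0.67, 3.069, 0.0]
force: [0.0, 0.6, 0.2]
opening: 0.0413
gripper_force: 30.0
```

Call:
arm_command(
  deltas=[
    [[0,0,0.5,0,0,0],[0,0,2,0,0,0],[0,0,3,0,0,0],[0,0,3,0,0,0],[0,0,3,0,0,0],[0,0,0,0,0,0],[0,0,0,0,0,0],[0,0,0,0,0,0]],
  ],
)

```text
t: 5.08
tool_pos: [0.4353, -0.0095, 0.1183]
orientation: [-0.67, -3.069, 0.0]
force: [-0.8, 0.7, -1.3]
opening: 0.0413
gripper_force: 30.0
```

Run:
```python
from h import *
import pickle
s=monitor.read_state();print(s['t'],s['tool_pos'],s['orientation'],s['opening'],s['gripper_force'])
c=cam("wrist");im=eyes.read_camera("wrist");cv2.imwrite("pics/w3.png",im);pickle.dump(c,open("w3.pkl","wb"))
X=s['tool_pos']+[0,0,.025];print(proj(c,X))
```

```text
5.0833 [ 0.43533947 -0.00954907  0.11830754] [-6.69900944e-01 -3.06917029e+00  1.07533545e-04] 0.04132947980833112 29.99977022409439
[283.58012183 288.81915048]
```

View pics/w3.png

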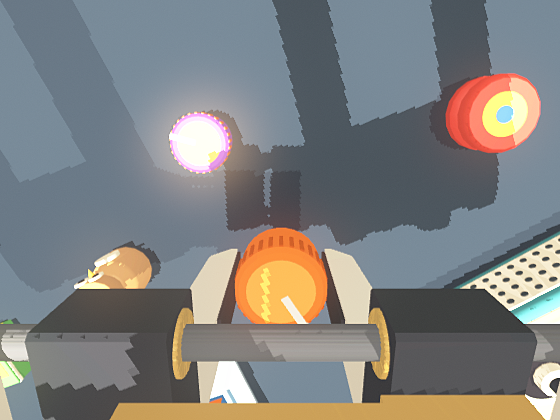

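The knob is held between the pads at about (281,291) and looks upright; its white pointer runs down and to the right, from (286,298) to (304,324).

Run:
```python
from h import *
import pickle;c=pickle.load(open("w3.pkl","rb"));im=cv2.imread("pics/w3.png")
g=im[285:324,270:320].astype(int);m=(g[:,:,0]>140)&(g[:,:,2]>180)
n,L,st,_=cv2.connectedComponentsWithStats(m.astype(np.uint8));print(st[1:])
i=1+np.argmax(st[1:,4]);v,u=np.nonzero(L==i);print(len(u))
z=.1183+.0263
P=np.array([onz(c,(a+270,b+285),z)[:2] for a,b in zip(u,v)])
mu=P.mean(0);w,V=np.linalg.eigh(np.cov((P-mu).T));d=V[:,1]*np.sign(V[0,1]);print("ptr dir",np.degrees(np.arctan2(d[1],d[0])),mu)
h=cv2.cvtColor(im,cv2.COLOR_BGR2HSV);disc=cv2.inRange(h,(13,60,150),(28,255,255))
n,L,st,ce=cv2.connectedComponentsWithStats(disc[225:324,230:335]);i=1+np.argmax(st[1:,4]);print("disc",st[i]+[230,225,0,0,0])
for p in((281,291),(281.5,291)):print("centre",onz(c,p,z))
```

```text
[[ 11  11  28  28 267]]
267
ptr dir 8.882799277430559 [ 0.44635039 -0.00979371]
disc [ 238  247   89   77 5248]
centre [ 0.43519278 -0.01075121  0.1446    ]
centre [ 0.43528519 -0.0105495   0.1446    ]
```

Call:
arm_command(
  deltas=[
    [[2,1.4,0,0,0,0],[3,2.2,0,0,0,0],[3,2.2,0,0,0,0],[3,2.2,0,0,0,0],[3,2.2,0,0,0,0],[2.5,1.8,0,0,0,0],[1.5,1.2,0,0,0,0],[0,0,0,0,0,0],[0,0,0,0,0,0],[0,0,0,0,0,0],[0,0,0,0,0,0]],
  ],
)

```text
t: 6.05
tool_pos: [0.6143, 0.1217, 0.1176]
orientation: [-0.67, -3.067, 0.001]
force: [0.4, 0.3, -0.4]
opening: 0.0417
gripper_force: 30.0
```

Run:
```python
from h import *
import pickle
s=monitor.read_state();print(s['t'],s['tool_pos'],s['orientation'],s['opening'],s['force'])
c=cam("wrist");w=eyes.read_camera("wrist");b=eyes.read_camera("side");a=eyes.read_camera("top")
pickle.dump(c,open("w4.pkl","wb"))
for n,i in zip("wsa",(w,b,a)):cv2.imwrite(f"pics/4{n}.png",i)
S,T=cam("side"),cam("top")
X=np.array([.616,.122,.088]);
ps=[proj(c,X),proj(S,X+[0,0,.01]),proj(T,X)];print(ps)
o=[]
for i,p,r in zip((w,b),ps,(50,22)):
    u,v=np.round(p).astype(int);u0,v0=max(u-r,0),max(v-r,0);print(u0,v0,400/(2*r));o.append(cv2.resize(i[v0:v0+2*r,u0:u0+2*r],(400,400),interpolation=cv2.INTER_CUBIC))
cv2.imwrite("pics/4.png",np.hstack(o))
```

```text
6.05 [0.61432453 0.12168822 0.11755485] [-6.70344984e-01 -3.06720482e+00  1.39622643e-03] 0.04168328467517563 [ 0.37342423  0.27258964 -0.39934702]
[array([284.57534752, 245.8988109 ]), array([278.00781941, 169.60328466]), array([197.1379975, 158.1794983])]
235 196 4.0
256 148 9.090909090909092
```

View pics/4.png

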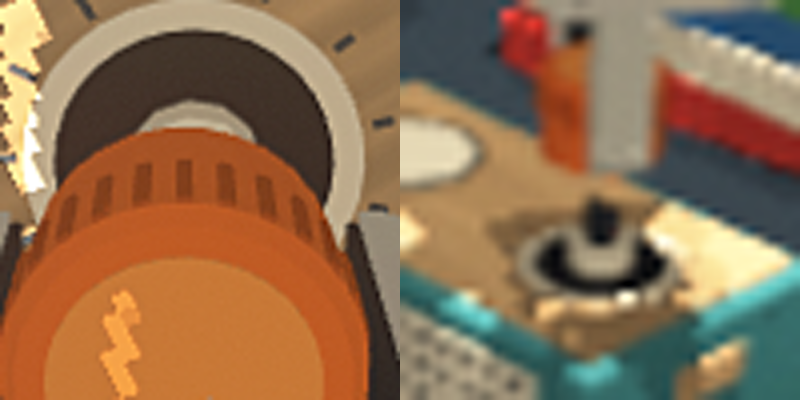

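Run:
```python
from h import *
import pickle;c=pickle.load(open("w4.pkl","rb"));S=cam("side");T=cam("top")
y=np.array([.415,.91]);x=np.array([.91,-.415]);t=np.array([.6143,.1217])
def L(u,v,z):
    d=onz(c,(235+u/4-.4,196+v/4-.4),z)[:2]-t;return (d@x*1e3,d@y*1e3)
print("ring",L(195,160,.07),L(55,150,.07),L(333,150,.07),"collar back edge",L(197,100,.08),"knob edges",L(0,330,.144),L(370,330,.144),"under back",L(185,129,.1138))
print("stem side px",[proj(S,(.616,.122,z))[0] for z in(.08,.094,.125)])
a=cv2.imread("pics/4a.png");h=cv2.cvtColor(cv2.imread("pics/4s.png"),cv2.COLOR_BGR2HSV)
X=(.6155,.122)
lat=np.array([.796,-.604]); print([proj(S,(X[0]+d*lat[0],X[1]+d*lat[1],.125))[0] for d in(-.021,.021)])
m=cv2.inRange(h,(3,120,90),(22,255,255))[150:168,268:292]
for r in m:print(''.join('#' if q else '.' for q in r))
```

```text
ring (np.float64(1.5214920095493065), np.float64(0.3508796268200045)) (np.float64(-0.2361914305734642), np.float64(-22.227182409159212)) (np.float64(-0.14980878399647665), np.float64(22.599819976039587)) collar back edge (np.float64(-11.868084412239906), np.float64(0.6023352063421117)) knob edges (np.float64(-5.998169583757484), np.float64(-21.448702144198727)) (np.float64(-5.930256656960753), np.float64(19.09874066298772)) under back (np.float64(-18.839833400977035), np.float64(-1.1713541448846645))
stem side px [np.float64(277.905484222189), np.float64(277.9849467576529), np.float64(278.16421216959753)]
[np.float64(270.94865427933377), np.float64(285.10936554918635)]
........................
....#...................
....#...#...............
....#####...............
...######...............
..#######.......##......
..#######.......####....
...######.......##.##...
...######.......##...###
...######.......##......
...######.......##......
...######.......##......
...######.......#.......
#..######.......#.......
#########.......#.......
#########...............
#########...............
#########..#............
```

Run:
```python
from h import *
import pickle;c=pickle.load(open("w4.pkl","rb"))
y=np.array([.415,.91]);x=np.array([.91,-.415]);t=np.array([.6143,.1217])
im=cv2.imread("pics/4w.png")
def L(u,v,z):
    d=onz(c,(u,v),z)[:2]-t;return np.round(((d@x*1e3),(d@y*1e3)),2)
g=cv2.cvtColor(im,cv2.COLOR_BGR2GRAY).astype(int);print("col",[(v,g[v,283]) for v in range(194,232)])
def fit(pts,z):
    P=np.array([L(u,v,z) for u,v in pts]);A=np.c_[2*P,np.ones(len(P))];s=np.linalg.lstsq(A,(P**2).sum(1),rcond=None)[0];return s[:2],np.sqrt(s[2]+s[0]**2+s[1]**2)
pts=[]
for th in np.radians(np.arange(195,346,10)):   # radial scan, brightest->dark edge from outside
    rr=np.arange(24,46,.25);U=283.5+rr*np.cos(th);V=238+rr*np.sin(th)
    p=cv2.remap(g.astype(np.float32),U.astype(np.float32)[None],V.astype(np.float32)[None],cv2.INTER_LINEAR)[0]
    k=np.argmax(np.convolve(p,[1,1,0,-1,-1],'same'));k=np.argmax(p[3:]-p[:-3])+1
    pts.append((U[k],V[k]))
print(np.round(pts,1).tolist());print("dark ring",fit(pts,.07))
```

```text
col [(194, np.int64(120)), (195, np.int64(149)), (196, np.int64(180)), (197, np.int64(175)), (198, np.int64(174)), (199, np.int64(174)), (200, np.int64(175)), (201, np.int64(178)), (202, np.int64(174)), (203, np.int64(107)), (204, np.int64(43)), (205, np.int64(55)), (206, np.int64(55)), (207, np.int64(57)), (208, np.int64(56)), (209, np.int64(56)), (210, np.int64(54)), (211, np.int64(56)), (212, np.int64(56)), (213, np.int64(54)), (214, np.int64(54)), (215, np.int64(54)), (216, np.int64(53)), (217, np.int64(52)), (218, np.int64(54)), (219, np.int64(51)), (220, np.int64(59)), (221, np.int64(110)), (222, np.int64(157)), (223, np.int64(150)), (224, np.int64(147)), (225, np.int64(158)), (226, np.int64(186)), (227, np.int64(171)), (228, np.int64(89)), (229, np.int64(100)), (230, np.int64(101)), (231, np.int64(102))]
[[248.7, 228.7], [250.9, 222.8], [254.0, 217.4], [258.2, 212.7], [263.1, 208.9], [268.6, 206.1], [274.5, 204.4], [280.5, 203.6], [286.5, 203.6], [292.5, 204.4], [298.2, 206.5], [303.6, 209.3], [308.2, 213.3], [312.2, 217.9], [315.2, 223.2], [317.3, 228.9]]
dark ring (array([2.74667459, 0.080204  ]), np.float64(22.829668647598645))
```

Call:
arm_command(
  deltas=[
    [[0.11,0.08,-0.5,0,0,0],[0,0,-0.5,0,0,0],[0,0,-0.5,0,0,0],[0,0,-0.3,0,0,0],[0,0,-0.2,0,0,0],[0,0,-0.15,0,0,0],[0,0,0,0,0,0],[0,0,0,0,0,0],[0,0,0,0,0,0]],
  ],
)

```text
t: 6.95
tool_pos: [0.6169, 0.1233, 0.0974]
orientation: [0.67, 3.069, 0.0]
force: [-1.1, -0.4, -0.1]
opening: 0.0413
gripper_force: 30.0
```

Call:
arm_command(
  deltas=[
    [[0,0,-0.1,0,0,0],[0,0,-0.1,0,0,0],[0,0,-0.1,0,0,0],[0,0,0,0,0,0],[0,0,0,0,0,0]],
  ],
)

```text
t: 7.37
tool_pos: [0.617, 0.1232, 0.0946]
orientation: [0.67, 3.069, 0.0]
force: [-0.4, -0.2, 2.1]
opening: 0.0412
gripper_force: 30.0
```

Call:
arm_command(
  deltas=[
    [[0,0,-0.1,0,0,0],[0,0,-0.1,0,0,0],[0,0,0,0,0,0],[0,0,0,0,0,0]],
  ],
)

```text
t: 7.7
tool_pos: [0.6163, 0.1231, 0.0916]
orientation: [-0.67, -3.068, 0.001]
force: [-0.7, -0.9, -0.8]
opening: 0.0415
gripper_force: 30.0
```

```bash
python3 -c "
from h import *
s=monitor.read_state();print(s['tool_pos'],s['force'],s['wrist_torque'])"
```

```text
[0.61625185 0.12313141 0.09155821] [-0.66678826 -0.86794119 -0.75486198] [-0.11632675  0.02924744  0.06142894]
```

Call:
arm_command(
  deltas=[
    [[0,0,-0.2,0,0,0],[0,0,-0.2,0,0,0],[0,0,-0.2,0,0,0],[0,0,0,0,0,0],[0,0,0,0,0,0],[0,0,0,0,0,0]],
  ],
)

```text
t: 8.2
tool_pos: [0.6163, 0.1232, 0.0856]
orientation: [-0.67, -3.068, 0.001]
force: [-1.5, -1.8, -1.7]
opening: 0.041
gripper_force: 30.0
```

Call:
arm_command(
  deltas=[
    [[-0.03,-0.03,-0.2,0,0,0],[0,0,-0.2,0,0,0],[0,0,-0.2,0,0,0],[0,0,0,0,0,0],[0,0,0,0,0,0],[0,0,0,0,0,0]],
  ],
  squeeze=50,
)

```text
t: 8.7
tool_pos: [0.6165, 0.1229, 0.0806]
orientation: [0.67, 3.069, 0.0]
force: [-3.8, -0.5, 5.1]
opening: 0.0409
gripper_force: 50.0
```

Call:
arm_command(
  deltas=[
    [[-0.04,0,-0.1,0,0,0],[0,0,-0.1,0,0,0],[0,0,-0.1,0,0,0],[0,0,-0.1,0,0,0],[0,0,0,0,0,0],[0,0,0,0,0,0],[0,0,0,0,0,0]],
  ],
)

```text
t: 9.28
tool_pos: [0.6166, 0.123, 0.0776]
orientation: [0.67, 3.068, 0.0]
force: [-5.1, -1.0, 9.1]
opening: 0.0412
gripper_force: 50.0
```

Call:
arm_command(
  deltas=[
    [[0,0,-0.1,0,0,0],[0,0,-0.1,0,0,0],[0,0,0,0,0,0],[0,0,0,0,0,0],[0,0,0,0,0,0]],
  ],
)

```text
t: 9.7
tool_pos: [0.6169, 0.1229, 0.0774]
orientation: [0.669, 3.067, 0.001]
force: [-11.6, -3.4, 21.1]
opening: 0.0407
gripper_force: 50.0
```

Run:
```python
from h import *
s=monitor.read_state();print(s['t'],s['tool_pos'],s['force'],s['wrist_torque'])
c=cam("wrist");w=eyes.read_camera("wrist");b=eyes.read_camera("side")
u,v=np.round(proj(cam("side"),(.616,.123,.085))).astype(int)
cv2.imwrite("pics/5.png",np.hstack([cv2.resize(w[200:330,215:345],(400,400),interpolation=cv2.INTER_CUBIC),cv2.resize(b[v-25:v+25,u-25:u+25],(400,400),interpolation=cv2.INTER_CUBIC)]))
```

```text
9.7 [0.61685153 0.12291757 0.07736637] [-11.57881725  -3.38009339  21.13530094] [-0.67740878  2.06227192 -0.01190339]
```

View pics/5.png

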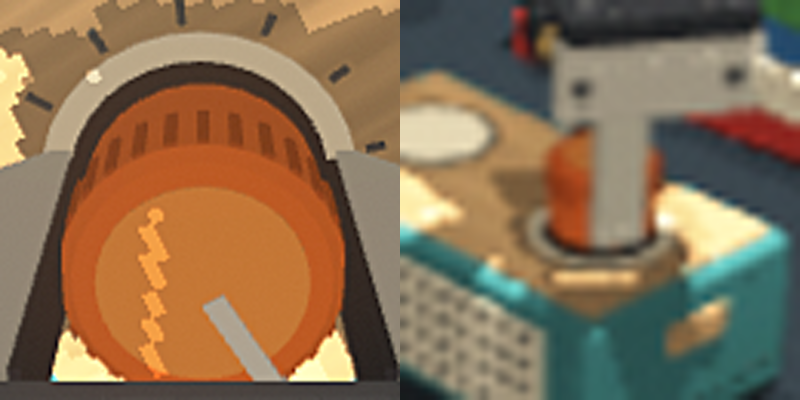

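The knob sits on the stem, centred in the ring, with the grip offset unchanged. It is down against the hard stop. I'll ease the push slightly and check that it holds.

Call:
arm_command(
  deltas=[
    [[0,0,0.05,0,0,0],[0,0,0,0,0,0],[0,0,0,0,0,0],[0,0,0,0,0,0],[0,0,0,0,0,0],[0,0,0,0,0,0],[0,0,0,0,0,0],[0,0,0,0,0,0],[0,0,0,0,0,0],[0,0,0,0,0,0],[0,0,0,0,0,0],[0,0,0,0,0,0]],
  ],
)

```text
t: 10.8
tool_pos: [0.6168, 0.1229, 0.0774]
orientation: [0.669, 3.068, 0.0]
force: [-10.3, -3.1, 18.9]
opening: 0.0408
gripper_force: 50.0
```

```bash
python3 -c "
from plant import ticket
print(ticket.close_job())"
```

```text
the job is handed in; nothing more can be done
None
```

I handed the job in at about 11 s. The orange knob is on the stem with its flat matched and pressed down to the stop, and the gripper is still holding it at about 19 N. The hand-in call gave no verdict, so the result is judged only by my own force, position and camera readings.

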